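Pipe nipple up the sloped gutter, keeper across

ROBOT

A 6-joint arm with a two-finger parallel gripper is mounted at the origin on a cart in front of the work surface, level with it; the furniture and walls round the work are solid. World frame = base frame: x ahead of the robot, y to its left, z up, the work surface at z = 0. Lengths are in m, angles in rad, forces in N, time in s.
With the tool pointing down it reaches from about 0.4 to 0.925 m from the base axis. Payload 12.5 kg.
Tool frame: the origin (TCP) lies between the finger pads; the fingertips stand 8 mm ahead of it and the grasp point (between the pads) lies 11 mm behind it (bot.tip_reach is the distance from the TCP to the fingertips, in m); y points along the fingers, x is the direction in which the jaws open and shut, and the axes are right-handed (so a half turn about y gives the same grasp; the last joint's range is limited). The gripper opens to 95 mm and grips with 3 to 60 N. Pads are 20 mm wide; open, the fingers measure 119 mm over their backs; the gripper's body (75 mm by 180 mm) begins 59 mm behind the grasp point.
Start: joints at [-1.433, 0.491, 1.559, -0, 1.092, -0.106], TCP at [0.151, -0.607, 0.19] pointing down, gripper open.
Joint ranges: [-3.1, 3.1], [-0.84, 2.19], [0.05, 2.79], [-1.13, 4.28], [0.06, 2.93], [-2.69, 2.69]. Speed limits (rad/s): [2.22, 2.22, 2.79, 3.14, 3.14, 3.14].

INTERFACE

Orientations are given as a unit quaternion [w, x, y, z].
In Python, from station import bot gives the robot as it stands.
- The arm moves only by the tool jog_arm, never from a script. Its arguments are lists of equal length, an entry for each row: "hand": the finger opening in m, from 0 to 0.0951; "linear": the shift along the tool's x, y, z in m, a list of three; "roll": the turn about the tool's y in rad. In form: {"hand": [hand, ...], "linear": [[x, y, z], ...], "roll": [roll, ...]}. A call has 1 to 12 rows; each row is the pose to reach, as a shift and turn from the pose measured when the call began, along the tool's axes at that moment; what a row does not reach only later rows make up. A row lasts 1/12 s, in which the tool goes at most 41.7 mm and 7.16 degrees, less where a joint would pass 70% of its speed; a pose out of reach is approached as far as the arm can. A call with a gripper value outside its range is refused whole. The fingers move at their own pace and stop on an object; the grip force is fixed at half the most. Time passes only in rows, so rows that repeat a pose let the fingers close. It gives the time, the measured TCP pose, the force and the opening at its end, in the units of the state.
- bot.get_obs(): the state, without advancing time (a new reading comes with each control period).
- bot.grab_frame(name): name is "scene" or "top" or "wrist"; returns a dict with "img" (420x560x3 uint8, red, green, blue), "z_map" (420x560 float32, m along the optical axis (not along the pixel's ray), 0 where there is no reading), "K" (3x3 intrinsics, pixels), "R" (3x3) and "t" (3): a world point X has camera coordinates R X + t; the wrist camera has in their place "hand_eye" (4x4, takes a point from camera to tool coordinates, whose origin is the TCP and whose axes are the tool frame's). Camera axes: x right, y down, z forward; pixel columns grow to the right and rows downward; lengths in m; the calibration is good to about 2 mm. A picture is of the moment at which its call begins: read the wrist's pose just before it.
- bot.close_job(): hands the job in, once; it reports no verdict.
The state is a dict: "time_s": time; "joint_positions": joint angles; "dq": joint speeds; "joint_efforts": joint torques, N m; "position": TCP position; "eef_rot": TCP orientation; "wrist_force": force on the tool from outside, world axes, zero at the start; "moment": the same for the moment, N m; "finger_gap": opening from 0.0 (shut) to 1.0 (fully open).
Only numpy, scipy, OpenCV 4.12 (cv2) and the standard library are available. Lean on these libraries where they do the work, as an engineer would, in place of code of your own. Each camera call takes 0.05 s, during which the arm holds its last target.

TASK

With the fingertips, push the short pipe up the sloping gutter, over the crest and into the dip against the end stop, so that it stays there and does not roll back. Then push the swinging keeper bar fully across the gutter behind it. Do not lift the pipe (it stays down in the gutter all the way), and leave the loose parts standing round the gutter where they are.

Things in the scene. Friction and masses are not known exactly. Their poses are not given: they have to be found in the camera images.
- gutter: Fixed dark steel gutter on a foot plate; flat floor 83 mm wide between walls 4 mm thick, tops 20 mm above the floor. Origin: middle of the crest line, on the floor, 63 mm above the bench. x runs up along the floor (7 degrees above level), y to the left looking uphill, z square to the floor. Floor from x = -250 mm (32 mm above the bench) to the crest at 0, then dips. Place and yaw vary.
- gutter_mouth (a point): Middle of the gutter's low end, on the floor, at gutter x = -248 mm. Two corner tabs (inner faces at x = -246 mm, 14 mm high, 4 mm thick) hold the pipe in; between them is an opening 54 mm wide, through which a shut finger tip can come behind the pipe. The foot plate, 6 mm thick and 110 mm wide, reaches about 20 mm further out, on the bench.
- end_stop (a point): Middle of the end stop's face, at gutter x = +43 mm, z = 0. The stop is an upright plate across the high end, its top 30 mm above the floor line. Between crest and stop the floor dips by 17 degrees from the gutter's x axis (10 degrees below level).
- nipple_center (a point): Centre of the loose pipe nipple: short grey galvanised pipe, 27 mm diameter, 80 mm long, 0.08 to 0.17 kg, lying across the gutter, free to roll. Starts against the corner tabs, centre at gutter x = -232, z = 14 mm. Rolls back from anywhere short of the crest; past it, rolls into the dip and rests against the end stop, centre at about x = +29, z = +5 mm.
- keeper (a joint): Angle of the keeper, a flat steel bar on edge: 112 mm long from its pivot, 8 mm thick, 20 mm high, underside 1 mm above the wall tops. 0: beside the right wall, pointing downhill (gutter -x); positive swings the free end over the gutter; 1.57 (end of travel): straight across, pointing to +y. Starts at -0.4 (outwards) to 0. Light friction, under 1 N at the end; stays where it is left.
- keeper_pivot (a point): On the keeper's pivot, half-way up the bar: outside the gutter's right wall, at gutter x = +4, y = -58, z = +31 mm. The keeper turns about the gutter's z direction.
- keeper_push (a point): On the keeper's middle line, half-way up the bar, 75 mm from the pivot: a place to push it by its side. A short upright post, 10 mm thick and 14 mm high, stands on top of the bar 97 mm from the pivot.
- brass_fitting: Loose brass hose fitting standing beside the gutter, 42 mm wide, 56 mm high; to be left alone. Origin at the centre of its underside.
- big_bolt: Loose rusty bolt standing on its head beside the gutter on the keeper's side, 33 mm wide, 74 mm high; to be left alone. Origin at the centre of its underside.
- hole_saw: Loose dark hole saw standing on its teeth beside the gutter near its high end, 50 mm wide, 61 mm high; to be left alone. Origin at the centre of its underside.

How it is judged:
On the way, in this order (a step that is already met when the one before it is completed fails the run):
1. the pipe lies at rest in the dip beyond the crest (x of nipple_center in the frame of gutter above 0.023 m and z of nipple_center in the frame of gutter below 0.009 m and linear speed of pipe_nipple below 0.02 m/s and value of joint keeper below 1.2 rad), for 0.2 s.
2. the keeper lies across the gutter behind the pipe (value of joint keeper above 1.45 rad), for 0.2 s.
At the end, for the whole second after the job is handed in: The pipe lies at rest in the dip against the end stop (centre 23 to 34 mm beyond the crest and less than 9 mm above the gutter's floor line), and the keeper is at rest across the gutter, at more than 1.45 rad of 1.57 (x of nipple_center in the frame of gutter between 0.023 and 0.034 m and z of nipple_center in the frame of gutter between 0 and 0.009 m and linear speed of pipe_nipple below 0.02 m/s and value of joint keeper above 1.45 rad and velocity of joint keeper between -0.05 and 0.05 rad/s); the robot touches nothing.
It fails at once if the pipe is lifted: its centre more than 26 mm above the gutter's floor line (13.6 mm when it rolls) (z of nipple_center in the frame of gutter above 0.026 m).
It fails at once if the pipe is out of the gutter (z of nipple_center in the frame of gutter below -0.01 m).
It fails at once if a loose part beside the gutter is moved by more than 20 mm (distance of any of brass_fitting, big_bolt, hole_saw from where it was at the start of the episode above 0.02 m).
It also fails if it takes over 59 s, if anything falls off the work surface, if the arm or the gripper's body presses on something with over 40 N, if the wrist force passes 120 N, or if a joint passes its speed limit or range.

## Working session

There is one attempt and no reset: what is moved stays moved. The work goes in short steps, Python scripts to look and compute and a tool call to move; the robot and the scene stay as the last step left them, time stands still between calls to the robot, and variables do not carry over. Pictures are saved under pics/ and viewed, and the job is handed in when it is done.

Besides the shell and the picture viewer there is one more tool, called after ">>>" as name([rows], argument=value, ...), one row to a line, values as JSON. jog_arm: Moves the arm, as the interface text tells. Its arguments: {"type":"object","properties":{"hand":{"type":"array"},"linear":{"type":"array"},"roll":{"type":"array"}},"required":["hand","linear","roll"]}

```bash
ls; mkdir -p pics; python3 - <<'E'
from station import bot
import cv2,numpy as np
o=bot.get_obs();print({k:np.round(v,3).tolist() for k,v in o.items()}, bot.tip_reach)
for n in("scene","top"):
    f=bot.grab_frame(n);np.savez(f'{n}0.npz',**f);cv2.imwrite(f'pics/{n}0.png',f['img'][:,:,::-1]);print(n,f['K'].tolist(),f['R'].tolist(),f['t'])
E
```

```text
pics
{'time_s': 0.0, 'joint_positions': [-1.433, 0.492, 1.559, 0.0, 1.092, -0.106], 'dq': [0.0, 0.002, 0.0, 0.001, 0.0, 0.0], 'joint_efforts': [-0.003, -61.265, -25.818, 0.069, 0.048, -0.0], 'position': [0.151, -0.606, 0.189], 'eef_rot': [0.557, -0.557, 0.436, -0.435], 'wrist_force': [0.499, 0.636, 0.046], 'moment': [-0.027, 0.014, 0.02], 'finger_gap': 1.002} 0.008
scene [[477.004708416189, 0.0, 278.74955109885656], [0.0, 477.004708416189, 212.54827698668112], [0.0, 0.0, 1.0]] [[-0.6025000042182717, -0.7979619911496878, -0.01582420921904633], [-0.39851531679414703, 0.31795848822119754, -0.8602836404631621], [0.691505088338071, -0.5120147072580202, -0.5095700661872131]] [0.52913196 0.20105502 0.63250584]
top [[491.49112540946265, 0.0, 271.2686586241628], [0.0, 491.49112540946265, 211.95144324960006], [0.0, 0.0, 1.0]] [[0.02158935326842926, -0.9996859942994668, -0.012720559222669858], [-0.9955230054085978, -0.020324865171190077, -0.09230842625679334], [0.09202089723363856, 0.014656488571941012, -0.9956492062042016]] [0.22015262 0.545114   0.8898924 ]
```

View pics/scene0.png

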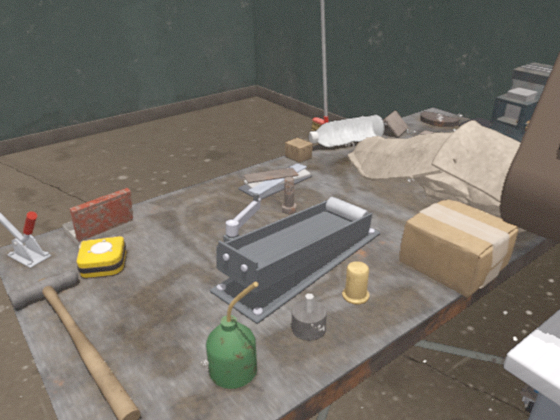

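View pics/top0.png

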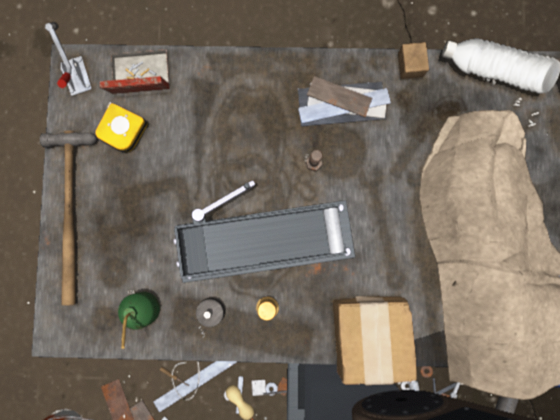

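```bash
cat > h.py <<'E'
import numpy as np,cv2
def world(f,u,v,z=None):
    K,R,t=f['K'],f['R'],f['t']
    if z is None: z=f['z_map'][int(round(v)),int(round(u))]
    c=np.array([(u-K[0,2])/K[0,0]*z,(v-K[1,2])/K[1,1]*z,z]); return R.T@(c-t)
def cloud(f):
    z=f['z_map'];v,u=np.mgrid[:420,:560];K=f['K']
    c=np.stack([(u-K[0,2])/K[0,0]*z,(v-K[1,2])/K[1,1]*z,z],-1)
    return (c-f['t'])@f['R']
def atz(f,u,v,h):
    K,R,t=f['K'],f['R'],f['t']
    d=R.T@np.array([(u-K[0,2])/K[0,0],(v-K[1,2])/K[1,1],1]);o=-R.T@t
    return o+d*(h-o[2])/d[2]
E
python3 - <<'E'
from h import *
f=dict(np.load('top0.npz'))
im=f['img'][120:340,150:370,::-1]
im=cv2.resize(im,None,fx=3.6,fy=2.7,interpolation=cv2.INTER_CUBIC)
im=cv2.resize(f['img'][140:335,165:365,::-1],None,fx=4,fy=3,interpolation=cv2.INTER_CUBIC)
cv2.imwrite('pics/c1.png',im)
P=cloud(f)
for p in [(270,150),(400,130),(100,250)]: print(p,P[p])
# height map around gutter
for v in (225,240,255):
  print(v,[(u,np.round(P[v,u],3).tolist()) for u in range(170,362,12)])
E
```

```text
(270, 150) [ 0.42709903  0.46067551 -0.00087309]
(400, 130) [-0.07193979  0.74455068 -0.8989767 ]
(100, 250) [7.62435639e-01 2.78414746e-01 1.33051401e-04]
225 [(170, [0.514, 0.425, 0.003]), (182, [0.509, 0.385, 0.089]), (194, [0.509, 0.365, 0.085]), (206, [0.511, 0.347, 0.064]), (218, [0.512, 0.326, 0.061]), (230, [0.512, 0.305, 0.057]), (242, [0.513, 0.284, 0.054]), (254, [0.513, 0.262, 0.056]), (266, [0.514, 0.24, 0.049]), (278, [0.515, 0.219, 0.047]), (290, [0.516, 0.197, 0.043]), (302, [0.516, 0.175, 0.041]), (314, [0.517, 0.153, 0.042]), (326, [0.516, 0.132, 0.054]), (338, [0.516, 0.111, 0.059]), (350, [0.521, 0.082, 0.005])]
240 [(170, [0.485, 0.425, -0.0]), (182, [0.484, 0.39, 0.059]), (194, [0.484, 0.368, 0.059]), (206, [0.484, 0.346, 0.067]), (218, [0.485, 0.325, 0.06]), (230, [0.485, 0.304, 0.057]), (242, [0.486, 0.283, 0.054]), (254, [0.487, 0.261, 0.052]), (266, [0.487, 0.24, 0.051]), (278, [0.488, 0.218, 0.05]), (290, [0.488, 0.196, 0.046]), (302, [0.489, 0.174, 0.043]), (314, [0.489, 0.152, 0.04]), (326, [0.49, 0.13, 0.036]), (338, [0.489, 0.111, 0.064]), (350, [0.492, 0.082, 0.008])]
255 [(170, [0.456, 0.423, 0.001]), (182, [0.457, 0.389, 0.057]), (194, [0.457, 0.367, 0.062]), (206, [0.458, 0.345, 0.063]), (218, [0.458, 0.324, 0.062]), (230, [0.459, 0.303, 0.059]), (242, [0.459, 0.282, 0.055]), (254, [0.46, 0.261, 0.052]), (266, [0.46, 0.239, 0.051]), (278, [0.461, 0.217, 0.051]), (290, [0.461, 0.196, 0.046]), (302, [0.462, 0.174, 0.045]), (314, [0.462, 0.152, 0.042]), (326, [0.462, 0.132, 0.058]), (338, [0.463, 0.104, 0.008]), (350, [0.464, 0.082, 0.007])]
```

View pics/c1.png

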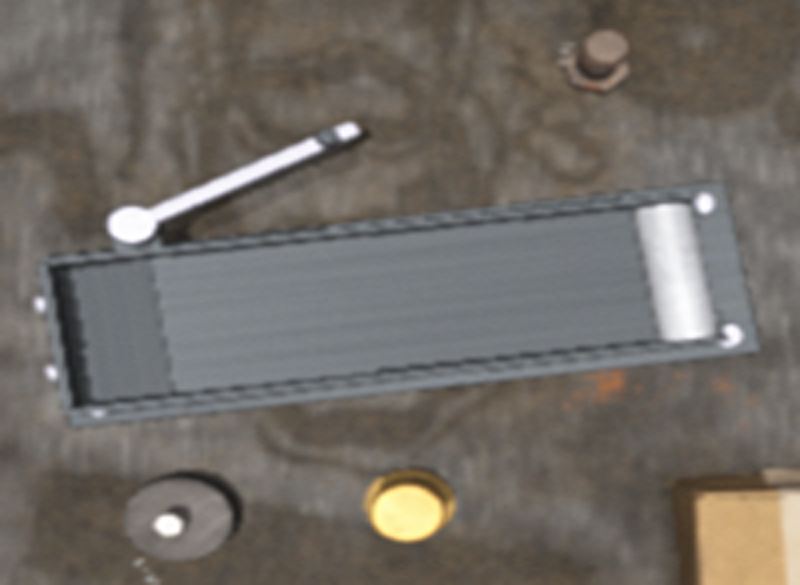

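```bash
cat >> h.py <<'E'
from scipy.optimize import least_squares
def Tg(p):
    x0,y0,yaw=p; a=np.radians(7)
    Rz=np.array([[np.cos(yaw),-np.sin(yaw),0],[np.sin(yaw),np.cos(yaw),0],[0,0,1]])
    Ry=np.array([[np.cos(a),0,-np.sin(a)],[0,1,0],[np.sin(a),0,np.cos(a)]])
    return Rz@Ry,np.array([x0,y0,.063])
def g2w(p,X): R,o=Tg(p); return np.atleast_2d(X)@R.T+o
def w2g(p,X): R,o=Tg(p); return (np.atleast_2d(X)-o)@R
def proj(f,X):
    c=np.atleast_2d(X)@f['R'].T+f['t'];q=c@f['K'].T;return q[:,:2]/q[:,2:]
E
python3 - <<'E'
from h import *
f=dict(np.load('top0.npz'));s=dict(np.load('scene0.npz'))
crop=lambda u,v:(165+u/4,140+v/3)
L=[((677,272),(-.232,0,.014)),((132,225),(.004,-.058,.041)),((153,262),(0,-.0415,0)),((172,395),(0,.0415,0)),((663,205),(-.232,-.04,.0205)),((688,341),(-.232,.04,.0205))]
uv=np.array([crop(*a) for a,_ in L]);X=np.array([b for _,b in L])
r=least_squares(lambda p:(proj(f,g2w(p,X))-uv).ravel(),[.48,.35,1.6])
print(r.x,np.round(r.fun.reshape(-1,2),2))
p=r.x
lines=[[(-.25,.0415,.02),(.043,.0415,.02)],[(-.25,-.0415,.02),(.043,-.0415,.02)],[(-.25,.0455,.02),(.043,.0455,.02)],[(-.25,-.0455,.02),(.043,-.0455,.02)],[(0,-.0415,0),(0,.0415,0)],[(.043,-.0415,.03),(.043,.0415,.03)],[(-.246,-.0415,.014),(-.246,-.027,.014)],[(-.246,.0415,.014),(-.246,.027,.014)]]
for n,F in(('top',f),('scene',s)):
    k=4 if n=='top' else 4
    o=(165,140,365,335) if n=='top' else (200,170,400,320)
    im=cv2.resize(F['img'][o[1]:o[3],o[0]:o[2],::-1],None,fx=k,fy=k if n!='top' else 3,interpolation=cv2.INTER_CUBIC)
    for l in lines:
        q=(proj(F,g2w(p,l))-o[:2])*[4,4 if n!='top' else 3]
        cv2.line(im,*[tuple(int(v) for v in a) for a in q],(0,0,255),1)
    cv2.imwrite(f'pics/o_{n}.png',im)
P=cloud(f)
def c(u,v,h): print(crop(u,v),atz(f,*crop(u,v),h), w2g(p,atz(f,*crop(u,v),h)))
print('bolt');c(604,50,.074);print('brass');c(408,508,.056);print('saw');c(180,518,.061)
print('keeper tip');
for u,v,h in((358,130,.09),):
    for h in (.085,.088,.091,.094): c(u,v,h)
uu=165+np.array([180,240,300,350])/4;vv=140+np.array([203,175,149,133])/3
for u,v in zip(uu,vv): print(P[int(round(v)),int(round(u))],w2g(p,P[int(round(v)),int(round(u))]))
E
```

```text
[0.4679504  0.34674899 1.73490437] [[-0.78  0.42]
 [ 0.15  0.05]
 [-0.79 -1.13]
 [ 0.5   0.8 ]
 [ 0.15  0.58]
 [ 0.75 -0.73]]
bolt
(316.0, 156.66666666666666) [0.63667366 0.15318343 0.074     ] [[-0.21556018 -0.1348331   0.03755007]]
brass
(267.0, 309.33333333333337) [0.36420537 0.23494255 0.056     ] [[-0.09351241  0.12061725  0.00442931]]
saw
(210.0, 312.66666666666663) [0.35662521 0.33524643 0.061     ] [[ 0.00654473  0.11170867 -0.00281861]]
keeper tip
(254.5, 183.33333333333334) [0.58482132 0.26121989 0.085     ] [[-0.10002105 -0.10132761  0.03444626]]
(254.5, 183.33333333333334) [0.58436898 0.26106851 0.088     ] [[-0.09973033 -0.10085661  0.03743309]]
(254.5, 183.33333333333334) [0.58391663 0.26091713 0.091     ] [[-0.0994396  -0.10038561  0.04041992]]
(254.5, 183.33333333333334) [0.58346428 0.26076575 0.094     ] [[-0.09914888 -0.09991461  0.04340676]]
[0.53817035 0.33579156 0.10088708] [[-0.01749885 -0.06748637  0.0403202 ]]
[0.55603176 0.31058996 0.10036389] [[-0.0451366  -0.08099056  0.04318656]]
[0.57100009 0.28548267 0.09611803] [[-0.07266656 -0.09165594  0.04228907]]
[0.58264142 0.26524157 0.09110943] [[-0.09498494 -0.09983403  0.03998322]]
```

View pics/o_top.png

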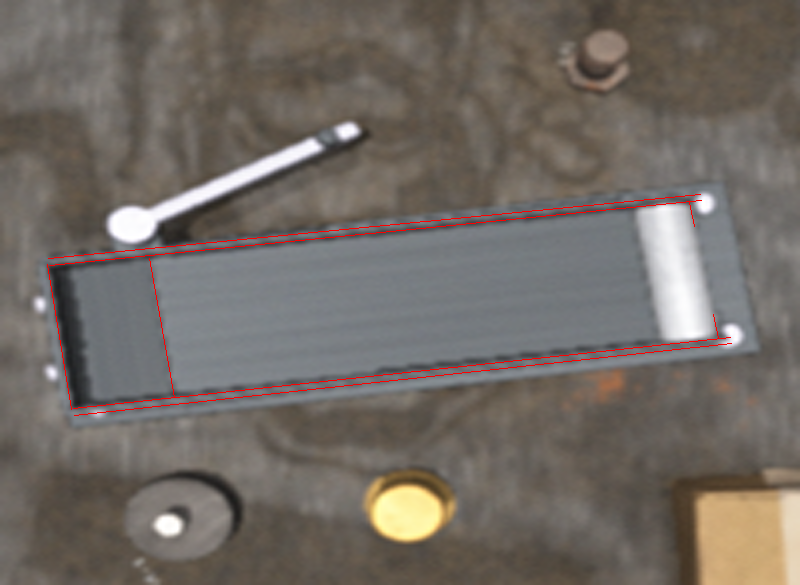

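View pics/o_scene.png

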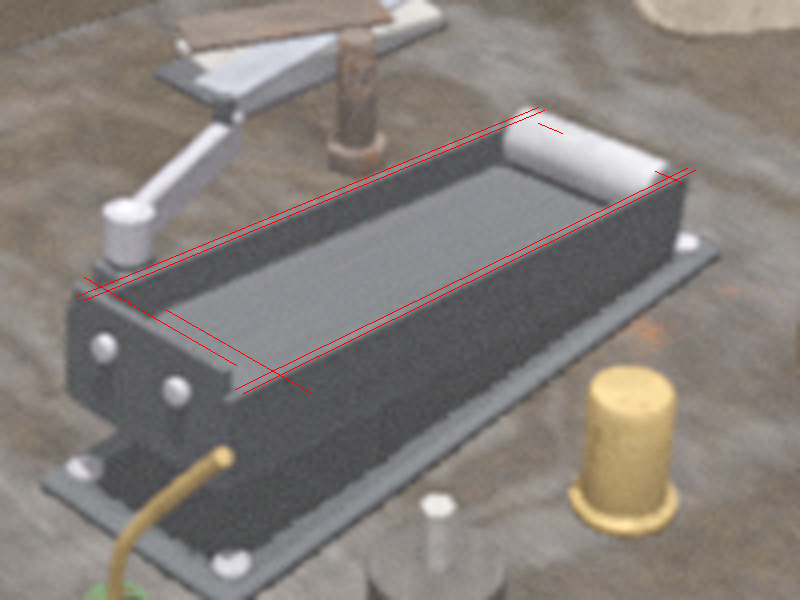

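```bash
cat >> h.py <<'E'
from scipy.spatial.transform import Rotation as Ro
p0=np.array([0.4679504,0.34674899,1.73490437])
def state():
    from station import bot
    o=bot.get_obs();q=np.array(o['eef_rot']);return o,Ro.from_quat(q[[1,2,3,0]]).as_matrix(),np.array(o['position'])
def plan(tips,p=p0,alongy=True):
    """tips: gutter-frame fingertip-centre points -> linear shifts from now (tool axes)"""
    o,R,pos=state()
    W=g2w(p,tips)+[0,0,.008]
    for g,w in zip(np.atleast_2d(tips),W): print(np.round(g,3),'w',np.round(w,3),'lin',np.round(R.T@(w-pos),4).tolist())
    gy=Tg(p)[0][:,1]; 
    for s in(1,-1):
        z=np.cross(gy*s,[0,0,-1]); Rt=np.stack([gy*s,[0,0,-1],z],1)
        print('roll',(Ro.from_matrix(R.T@Rt)).as_rotvec().round(3))
    print('t',o['time_s'],'pos',pos.round(4),'F',np.round(o['wrist_force'],2),'gap',round(o['finger_gap'],3)); print('R',R.round(3).tolist())
E
python3 - <<'E'
from h import *
f=dict(np.load('top0.npz'));P=cloud(f)
H=P[...,2];
m=(P[...,0]>.1)&(P[...,1]<.12)&(P[...,1]>-.7)&(H>.03)
for y in np.arange(-.7,.2,.05):
    k=(P[...,1]>y)&(P[...,1]<y+.05)&(P[...,0]>.05)&(P[...,0]<.7)
    if k.any(): print(round(y,2),[ (round(x,2),round(float(H[k&(P[...,0]>x)&(P[...,0]<x+.1)].max(initial=-1)),3)) for x in np.arange(.1,.7,.1)])
plan([(-.268,0,.05),(-.268,0,.009)])
E
```

```text
-0.45 [(np.float64(0.1), -1.0), (np.float64(0.2), -1.0), (np.float64(0.3), -1.0), (np.float64(0.4), -1.0), (np.float64(0.5), -1.0), (np.float64(0.6), -1.0)]
-0.4 [(np.float64(0.1), -1.0), (np.float64(0.2), -1.0), (np.float64(0.3), -1.0), (np.float64(0.4), -1.0), (np.float64(0.5), -1.0), (np.float64(0.6), -1.0)]
-0.35 [(np.float64(0.1), -1.0), (np.float64(0.2), -1.0), (np.float64(0.3), -1.0), (np.float64(0.4), 0.005), (np.float64(0.5), 0.006), (np.float64(0.6), 0.006)]
-0.3 [(np.float64(0.1), -1.0), (np.float64(0.2), 0.1), (np.float64(0.3), -1.0), (np.float64(0.4), 0.105), (np.float64(0.5), 0.08), (np.float64(0.6), 0.006)]
-0.25 [(np.float64(0.1), -1.0), (np.float64(0.2), 0.136), (np.float64(0.3), 0.148), (np.float64(0.4), 0.149), (np.float64(0.5), 0.104), (np.float64(0.6), 0.072)]
-0.2 [(np.float64(0.1), -1.0), (np.float64(0.2), 0.15), (np.float64(0.3), 0.172), (np.float64(0.4), 0.18), (np.float64(0.5), 0.139), (np.float64(0.6), 0.089)]
-0.15 [(np.float64(0.1), -0.418), (np.float64(0.2), 0.315), (np.float64(0.3), 0.175), (np.float64(0.4), 0.188), (np.float64(0.5), 0.148), (np.float64
[... 647 characters left out ...]
t64(0.6), 0.006)]
0.1 [(np.float64(0.1), -0.158), (np.float64(0.2), 0.223), (np.float64(0.3), 0.091), (np.float64(0.4), 0.065), (np.float64(0.5), 0.066), (np.float64(0.6), 0.079)]
0.15 [(np.float64(0.1), -1.0), (np.float64(0.2), 0.006), (np.float64(0.3), 0.007), (np.float64(0.4), 0.069), (np.float64(0.5), 0.067), (np.float64(0.6), 0.079)]
[-0.268  0.     0.05 ] w [0.512 0.078 0.088] lin [-0.577, 0.1022, 0.5161]
[-0.268  0.     0.009] w [0.512 0.083 0.047] lin [-0.5819, 0.1429, 0.5165]
roll [ 1.00e-03  1.65e+00 -1.00e-03]
roll [-1.000e-03 -1.491e+00 -1.000e-03]
t 0.1 pos [ 0.1509 -0.6063  0.1895] F [ 0.59  0.44 -0.81] gap 1.0
R [[0.241, -0.0, 0.97], [-0.97, 0.001, 0.241], [-0.001, -1.0, 0.0]]
```

>>> jog_arm([
  [0, -0.04, 0],
  [0, -0.08, 0],
  [0, -0.12, 0],
  [-0.017, -0.16, 0.035],
  [-0.035, -0.16, 0.07],
  [-0.053, -0.16, 0.105],
  [-0.07, -0.16, 0.14],
  [-0.088, -0.16, 0.175],
  [-0.105, -0.16, 0.21],
  [-0.123, -0.16, 0.245],
  [-0.14, -0.16, 0.28],
  [-0.158, -0.16, 0.315],
], hand=[0, 0, 0, 0, 0, 0, 0, 0, 0, 0, 0, 0], roll=[0, 0, 0, -0.1, -0.2, -0.3, -0.4, -0.5, -0.6, -0.7, -0.8, -0.9])

```text
time_s: 1.1
position: [0.4195, -0.3755, 0.3495]
eef_rot: [0.692, -0.691, 0.148, -0.148]
wrist_force: [0.9, -0.5, 0.3]
finger_gap: 0.217
```

```bash
python3 - <<'E'
from h import *
plan([(-.268,0,.3),(-.268,0,.05),(-.268,0,.009)])
E
```

```text
[-0.268  0.     0.3  ] w [0.517 0.048 0.336] lin [-0.0843, 0.0139, 0.4266]
[-0.268  0.     0.05 ] w [0.512 0.078 0.088] lin [-0.101, 0.2621, 0.4518]
[-0.268  0.     0.009] w [0.512 0.083 0.047] lin [-0.1037, 0.3028, 0.4559]
roll [ 1.000e-03  2.555e+00 -2.000e-03]
roll [-0.001 -0.586 -0.001]
t 1.1 pos [ 0.4195 -0.3755  0.3495] F [ 0.92 -0.53  0.28] gap 0.217
R [[0.912, -0.0, 0.41], [-0.41, 0.001, 0.912], [-0.001, -1.0, 0.001]]
```

>>> jog_arm([
  [-0.009, 0, 0.038],
  [-0.018, 0, 0.077],
  [-0.027, 0, 0.115],
  [-0.036, 0, 0.154],
  [-0.045, 0, 0.192],
  [-0.054, 0, 0.231],
  [-0.063, 0, 0.269],
  [-0.072, 0, 0.308],
  [-0.08, 0, 0.346],
  [-0.09, 0.01, 0.385],
  [-0.099, 0.03, 0.42],
  [-0.101, 0.06, 0.44],
], hand=[0, 0, 0, 0, 0, 0, 0, 0, 0, 0, 0, 0], roll=[-0.08, -0.16, -0.24, -0.32, -0.4, -0.48, -0.56, -0.586, -0.586, -0.586, -0.586, -0.586])

```text
time_s: 2.1
position: [0.5082, 0.0707, 0.291]
eef_rot: [0.705, -0.704, -0.06, 0.057]
wrist_force: [0.5, -0.8, 0.1]
finger_gap: 0.001
```

```bash
python3 - <<'E'
from h import *
plan([(-.268,0,.06),(-.268,0,.009)])
from station import bot
f=bot.grab_frame('top');np.savez('top1.npz',**f);cv2.imwrite('pics/top1.png',f['img'][:,:,::-1])
f=bot.grab_frame('wrist');np.savez('w1.npz',**f);cv2.imwrite('pics/w1.png',f['img'][:,:,::-1])
print(f['hand_eye'].round(3).tolist(),f['K'].tolist())
E
```

```text
[-0.268  0.     0.06 ] w [0.513 0.077 0.098] lin [0.0046, 0.1932, 0.0054]
[-0.268  0.     0.009] w [0.512 0.083 0.047] lin [0.0045, 0.2438, 0.0116]
roll [ 6.00e-03 -3.14e+00  2.00e-03]
roll [-0.001  0.002  0.004]
t 2.1 pos [0.5082 0.0707 0.291 ] F [ 0.53 -0.79  0.11] gap 0.001
R [[0.986, 0.004, -0.165], [0.165, 0.002, 0.986], [0.004, -1.0, 0.001]]
[[1.0, -0.001, -0.001, 0.001], [0.001, -0.26, 0.966, -0.195], [-0.001, -0.966, -0.26, 0.072], [0.0, 0.0, 0.0, 1.0]] [[310.5480735815525, 0.0, 275.4171346079676], [0.0, 310.5480735815525, 210.71711478850872], [0.0, 0.0, 1.0]]
```

View pics/w1.png

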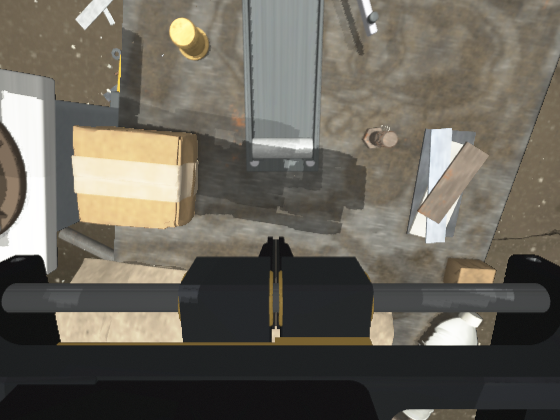

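```bash
python3 - <<'E'
from h import *
f=dict(np.load('w1.npz'));o,R,pos=state()
he=f['hand_eye']
Rc=(R@he[:3,:3]).T; t=-Rc@(R@he[:3,3]+pos)
f['R']=Rc;f['t']=t;np.savez('w1w.npz',**f)
im=cv2.resize(f['img'][0:190,200:400,::-1],None,fx=4,fy=3,interpolation=cv2.INTER_CUBIC)
lines=[[(-.25,.0415,.02),(0,.0415,.02)],[(-.25,-.0415,.02),(0,-.0415,.02)],[(-.232,-.04,.014),(-.232,.04,.014)],[(-.246,-.0415,.014),(-.246,-.027,.014)],[(-.246,.0415,.014),(-.246,.027,.014)]]
for l in lines:
    q=(proj(f,g2w(p0,l))-[200,0])*[4,3]
    cv2.line(im,*[tuple(int(v) for v in a) for a in q],(0,0,255),1)
cv2.imwrite('pics/w1o.png',im)
E
```

```text
(no output)
```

View pics/w1o.png

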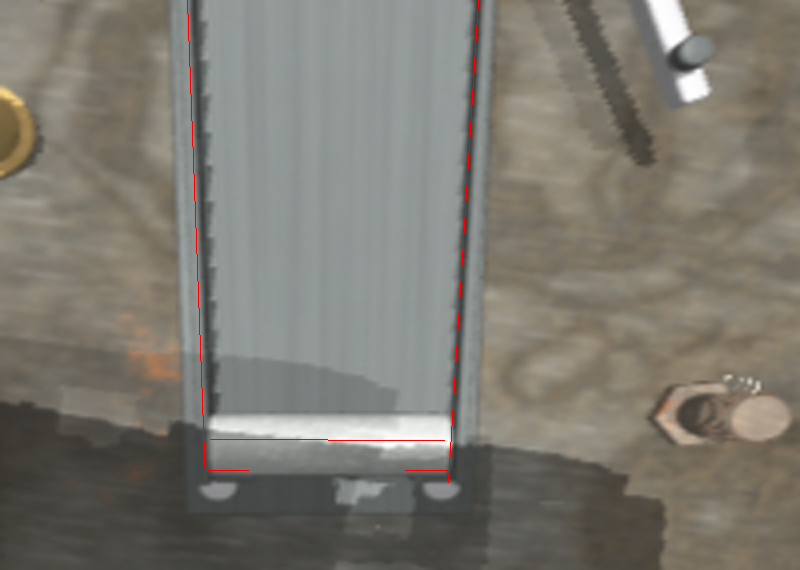

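>>> jog_arm([
  [0.004, 0.04, 0.002],
  [0.0045, 0.08, 0.004],
  [0.0045, 0.12, 0.006],
  [0.0045, 0.16, 0.007],
  [0.0045, 0.19, 0.007],
  [0.0045, 0.215, 0.008],
  [0.0045, 0.235, 0.008],
  [0.0045, 0.242, 0.008],
  [0.0045, 0.242, 0.008],
], hand=[0, 0, 0, 0, 0, 0, 0, 0, 0], roll=[0, 0, 0, 0, 0, 0, 0, 0, 0])

```text
time_s: 2.95
position: [0.5074, 0.0783, 0.0433]
eef_rot: [0.705, -0.704, -0.056, 0.062]
wrist_force: [0.4, -0.4, -0.2]
finger_gap: 0.004
```

```bash
cat > look.py <<'E'
from h import *
import sys
from station import bot
n=sys.argv[1];c=sys.argv[2]
f=bot.grab_frame(c);np.savez(n+'.npz',**f)
o=dict(scene=(190,130,410,295),top=(165,140,365,290),wrist=(140,0,420,210))[c]
k=int(800/(o[2]-o[0]))
cv2.imwrite(f'pics/{n}.png',cv2.resize(f['img'][o[1]:o[3],o[0]:o[2],::-1],None,fx=k,fy=k,interpolation=cv2.INTER_CUBIC))
E
python3 look.py s2 scene; python3 - <<'E'
from h import *
plan([(-.256,0,.009),(-.24,0,.009),(-.2,0,.009),(0,0,.009)])
o,R,pos=state(); print(w2g(p0,pos-[0,0,.008]))
E
```

```text
[-0.256  0.     0.009] w [0.51  0.095 0.049] lin [0.0043, -0.0043, 0.016]
[-0.24   0.     0.009] w [0.507 0.111 0.051] lin [0.0043, -0.0062, 0.0319]
[-0.2    0.     0.009] w [0.501 0.15  0.056] lin [0.0044, -0.0109, 0.0716]
[0.    0.    0.009] w [0.468 0.346 0.08 ] lin [0.0048, -0.0348, 0.2702]
roll [-0.011 -3.139  0.004]
roll [-0.003  0.003 -0.007]
t 3.0 pos [0.508  0.0785 0.0445] F [-0.58  0.15  0.81] gap 0.006
R [[0.986, -0.007, -0.166], [0.166, 0.001, 0.986], [-0.007, -1.0, 0.003]]
[[-0.27242711  0.00427416  0.00671259]]
```

View pics/s2.png

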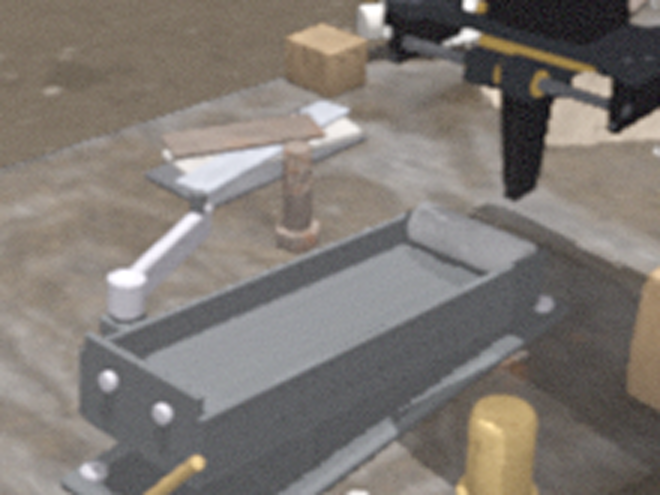

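```bash
python3 - <<'E'
from h import *
f=dict(np.load('s2.npz'));o,R,pos=state()
print((proj(f,[pos,pos-[0,0,.008]])-[190,130])*3)
print((proj(f,g2w(p0,[(-.272,0,.007),(-.232,0,.014)]))-[190,130])*3)
for r in range(50,200,15):
  v=130+r/3;u=190+515/3;print(r,world(f,u,v).round(3))
print(pos)
E
python3 look.py t2 top
```

```text
[[514.40291131 224.79736108]
 [513.50517364 235.5445512 ]]
[[507.73019473 233.10118231]
 [472.83437311 239.86347107]]
50 [0.506 0.093 0.17 ]
65 [0.49 0.11 0.17]
80 [0.488 0.11  0.162]
95 [0.488 0.109 0.152]
110 [0.506 0.088 0.129]
125 [0.504 0.09  0.121]
140 [0.504 0.089 0.11 ]
155 [0.502 0.09  0.101]
170 [0.499 0.092 0.092]
185 [0.5   0.09  0.081]
[0.50804265 0.07848008 0.04446204]
```

View pics/t2.png

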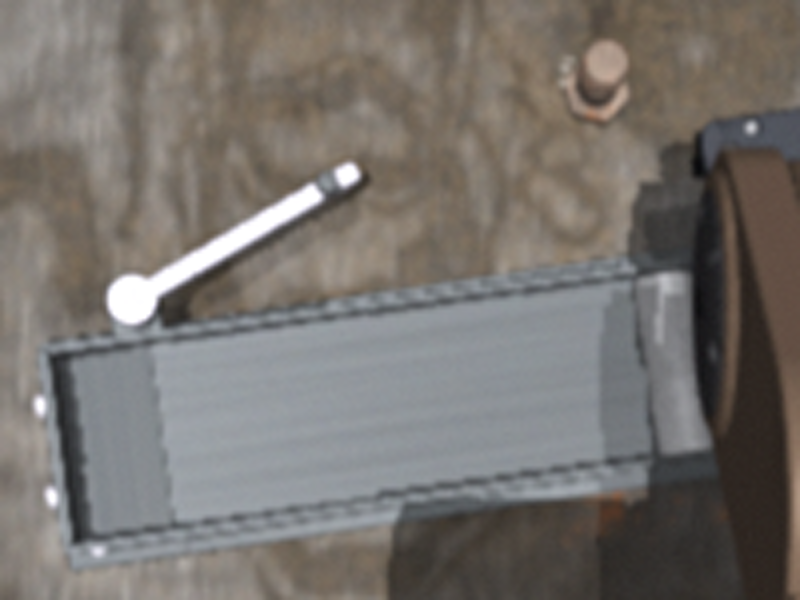

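```bash
python3 - <<'E'
from h import *
f=dict(np.load('s2.npz'));
im=f['img'][150:230,320:400,::-1]
im=cv2.resize(im,None,fx=7,fy=7,interpolation=cv2.INTER_CUBIC)
cv2.imwrite('pics/s2c.png',np.clip(im.astype(float)*1.8,0,255).astype('uint8'))
P=cloud(f)
for v in range(184,222,2): print(v,[(u,P[v,u].round(3).tolist()) for u in (358,361,364)])
E
python3 look.py w2 wrist
```

```text
184 [(358, [0.511, 0.09, 0.092]), (361, [0.504, 0.089, 0.095]), (364, [0.496, 0.09, 0.098])]
186 [(358, [0.512, 0.088, 0.087]), (361, [0.502, 0.09, 0.092]), (364, [0.498, 0.087, 0.093])]
188 [(358, [0.508, 0.092, 0.086]), (361, [0.502, 0.091, 0.088]), (364, [0.497, 0.088, 0.089])]
190 [(358, [0.51, 0.09, 0.08]), (361, [0.501, 0.091, 0.084]), (364, [0.5, 0.084, 0.082])]
192 [(358, [0.507, 0.092, 0.078]), (361, [0.502, 0.09, 0.079]), (364, [0.501, 0.082, 0.077])]
194 [(358, [0.507, 0.092, 0.073]), (361, [0.5, 0.091, 0.076]), (364, [0.501, 0.081, 0.072])]
196 [(358, [0.591, 0.0, 0.002]), (361, [0.501, 0.09, 0.071]), (364, [0.585, -0.012, 0.0])]
198 [(358, [0.584, 0.007, 0.002]), (361, [0.583, -0.002, -0.0]), (364, [0.58, -0.007, -0.001])]
200 [(358, [0.581, 0.01, -0.0]), (361, [0.577, 0.005, -0.0]), (364, [0.573, -0.0, -0.0])]
202 [(358, [0.573, 0.018, 0.001]), (361, [0.569, 0.014, 0.002]), (364, [0.566, 0.007, 0.0])]
204 [(358, [0.569, 0.023, -0.0]), (361, [0.563, 0.019, 0.001]), (364, [0.558, 0.015, 0.002])]
206 [(358, [0.562, 0.029, 0.0]), (361, [0.557, 0.026, 0.001]), (364, [0.554, 0.019, -0.0])]
208 [(358, [0.482, 0.115, 0.063]), (361, [0.551, 0.031, 0.001]), (364, [0.549, 0.024, -0.001])]
210 [(358, [0.479, 0.119, 0.061]), (361, [0.475, 0.115, 0.062]), (364, [0.471, 0.111, 0.062])]
212 [(358, [0.476, 0.122, 0.06]), (361, [0.472, 0.118, 0.06]), (364, [0.467, 0.116, 0.061])]
214 [(358, [0.472, 0.125, 0.058]), (361, [0.469, 0.121, 0.058]), (364, [0.477, 0.104, 0.048])]
216 [(358, [0.471, 0.127, 0.055]), (361, [0.465, 0.124, 0.057]), (364, [0.464, 0.118, 0.055])]
218 [(358, [0.47, 0.127, 0.051]), (361, [0.459, 0.131, 0.058]), (364, [0.461, 0.121, 0.054])]
220 [(358, [0.46, 0.138, 0.056]), (361, [0.46, 0.13, 0.053]), (364, [0.461, 0.12, 0.049])]
```

View pics/s2c.png

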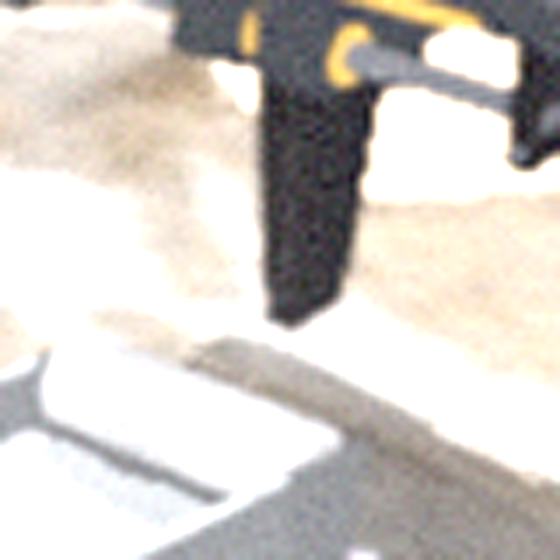

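```bash
python3 - <<'E'
import numpy as np,cv2
f=np.load('w2.npz');cv2.imwrite('pics/w2f.png',f['img'][:,:,::-1])
E
```

```text
(no output)
```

View pics/w2f.png

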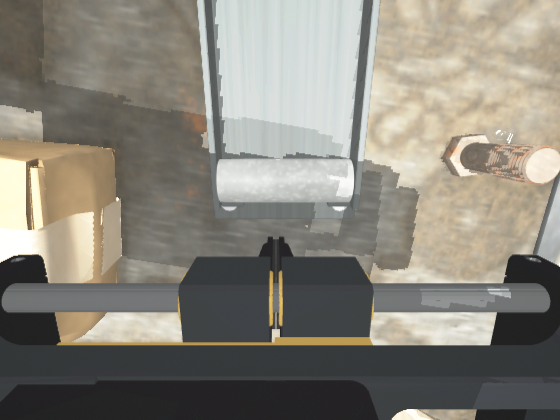

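```bash
python3 - <<'E'
from h import *
f=dict(np.load('w2.npz'));he=f['hand_eye'];f['R']=he[:3,:3].T;f['t']=-f['R']@he[:3,3]
print(proj(f,[(0,0,0),(0,.008,0),(0,.008,.01),(0,-.03,.0),(0,-.03,.01)]))
P=cloud(f)
for v in range(228,300,6): print(v,[P[v,u].round(3).tolist() for u in (266,276,286)])
s=dict(np.load('scene0.npz'));
E
```

```text
[[274.81554824 239.79166957]
 [274.84381541 235.73835609]
 [274.82076691 221.90317902]
 [274.68768882 258.12581564]
 [274.65750425 241.72724054]]
228 [[-0.007, 0.046, -0.007], [0.001, 0.046, -0.007], [0.009, 0.046, -0.007]]
234 [[-0.007, 0.046, -0.012], [0.001, 0.045, -0.012], [0.009, 0.046, -0.012]]
240 [[-0.007, 0.046, -0.017], [0.001, -0.026, 0.01], [0.009, 0.046, -0.017]]
246 [[-0.005, -0.041, 0.012], [0.001, -0.036, 0.01], [0.006, -0.04, 0.011]]
252 [[-0.004, -0.049, 0.012], [0.001, -0.044, 0.01], [0.006, -0.049, 0.012]]
258 [[-0.002, -0.109, 0.035], [0.001, -0.052, 0.01], [0.004, -0.11, 0.035]]
264 [[-0.002, -0.113, 0.035], [0.001, -0.06, 0.01], [0.004, -0.113, 0.035]]
270 [[-0.002, -0.116, 0.034], [0.001, -0.065, 0.01], [0.003, -0.117, 0.035]]
276 [[-0.002, -0.121, 0.035], [0.001, -0.073, 0.011], [0.003, -0.121, 0.035]]
282 [[-0.002, -0.124, 0.035], [0.001, -0.073, 0.008], [0.003, -0.125, 0.035]]
288 [[-0.002, -0.125, 0.034], [0.001, -0.118, 0.03], [0.003, -0.126, 0.034]]
294 [[-0.002, -0.126, 0.033], [0.001, -0.12, 0.029], [0.003, -0.127, 0.033]]
```

>>> jog_arm([
  [0.004, 0.008, 0.002],
  [0.004, 0.015, 0.002],
  [0.004, 0.015, 0.002],
], hand=[0, 0, 0], roll=[0, 0, 0])

```text
time_s: 3.35
position: [0.5121, 0.0815, 0.0298]
eef_rot: [0.705, -0.704, -0.057, 0.061]
wrist_force: [-0.2, 0.1, -0.6]
finger_gap: 0.004
```

```bash
python3 look.py s3 scene; python3 - <<'E'
from h import *
f=dict(np.load('s3.npz'));o,R,pos=state();P=cloud(f);print(pos,o['wrist_force'])
for v in range(190,214,2): print(v,[(u,P[v,u].round(3).tolist()) for u in (356,359,362)])
E
```

```text
[0.51192127 0.08142615 0.03005735] [ 0.16764529 -1.07273118 -0.41914531]
190 [(356, [0.512, 0.092, 0.08]), (359, [0.504, 0.093, 0.084]), (362, [0.503, 0.086, 0.082])]
192 [(356, [0.511, 0.093, 0.076]), (359, [0.506, 0.091, 0.078]), (362, [0.502, 0.086, 0.078])]
194 [(356, [0.512, 0.092, 0.071]), (359, [0.503, 0.094, 0.076]), (362, [0.504, 0.084, 0.072])]
196 [(356, [0.51, 0.093, 0.068]), (359, [0.503, 0.093, 0.071]), (362, [0.504, 0.083, 0.067])]
198 [(356, [0.513, 0.09, 0.062]), (359, [0.503, 0.092, 0.066]), (362, [0.508, 0.079, 0.06])]
200 [(356, [0.509, 0.094, 0.061]), (359, [0.506, 0.089, 0.06]), (362, [0.573, 0.007, 0.002])]
202 [(356, [0.575, 0.023, 0.002]), (359, [0.572, 0.016, 0.001]), (362, [0.568, 0.011, 0.001])]
204 [(356, [0.57, 0.027, 0.001]), (359, [0.566, 0.023, 0.001]), (362, [0.565, 0.014, -0.002])]
206 [(356, [0.566, 0.032, -0.001]), (359, [0.561, 0.028, 0.0]), (362, [0.555, 0.024, 0.001])]
208 [(356, [0.485, 0.118, 0.062]), (359, [0.483, 0.112, 0.061]), (362, [0.55, 0.03, 0.001])]
210 [(356, [0.482, 0.121, 0.06]), (359, [0.476, 0.119, 0.062]), (362, [0.474, 0.114, 0.062])]
212 [(356, [0.48, 0.123, 0.058]), (359, [0.474, 0.121, 0.06]), (362, [0.469, 0.119, 0.062])]
```

View pics/s3.png

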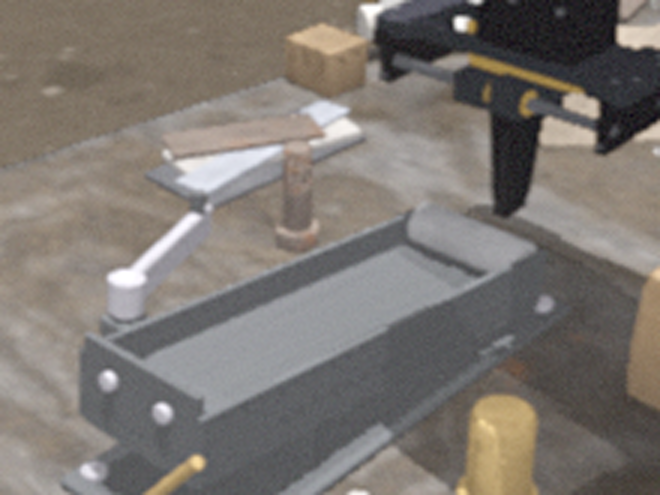

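```bash
sed -i 's/\[0,0,.008\]$/[0,0,-.028]/; s/g2w(p,tips)+\[0,0,.008\]/g2w(p,tips)-[0,0,.028]/' h.py; python3 - <<'E'
from h import *
plan([(-.268,0,.009),(-.256,0,.009),(-.2,0,.009),(0,0,.009),(.01,0,.009)])
E
```

```text
[-0.268  0.     0.009] w [0.512 0.083 0.011] lin [0.0001, 0.0188, 0.0018]
[-0.256  0.     0.009] w [0.51  0.095 0.013] lin [0.0001, 0.0174, 0.0137]
[-0.2    0.     0.009] w [0.501 0.15  0.02 ] lin [0.0002, 0.0107, 0.0693]
[0.    0.    0.009] w [0.468 0.346 0.044] lin [0.0008, -0.0132, 0.2679]
[0.01  0.    0.009] w [0.467 0.355 0.045] lin [0.0008, -0.0144, 0.2778]
roll [-0.008 -3.138  0.004]
roll [-0.002  0.003 -0.005]
t 3.4 pos [0.5119 0.0814 0.0301] F [ 0.17 -1.07 -0.42] gap 0.006
R [[0.986, -0.006, -0.167], [0.167, 0.001, 0.986], [-0.005, -1.0, 0.002]]
```

>>> jog_arm([
  [0, 0.006, 0],
  [0, 0.012, 0],
  [0, 0.018, 0],
  [0, 0.018, 0],
  [0, 0.0175, 0.004],
  [0, 0.017, 0.008],
  [0, 0.0165, 0.012],
  [0, 0.016, 0.016],
  [0, 0.0155, 0.02],
  [0, 0.015, 0.025],
  [0, 0.0145, 0.03],
], hand=[0, 0, 0, 0, 0, 0, 0, 0, 0, 0, 0], roll=[0, 0, 0, 0, 0, 0, 0, 0, 0, 0, 0])

```text
time_s: 4.32
position: [0.507, 0.1115, 0.0159]
eef_rot: [0.705, -0.704, -0.057, 0.061]
wrist_force: [-0.1, -2.6, 2.1]
finger_gap: 0.006
```

```bash
python3 look.py s4 scene; python3 - <<'E'
from h import *
plan([(-.2,0,.009),(-.12,0,.009),(0,0,.009),(.01,0,.009)])
E
```

```text
[-0.2    0.     0.009] w [0.501 0.15  0.02 ] lin [0.0002, -0.0036, 0.0381]
[-0.12   0.     0.009] w [0.488 0.228 0.029] lin [0.0005, -0.0131, 0.1176]
[0.    0.    0.009] w [0.468 0.346 0.044] lin [0.0008, -0.0274, 0.2367]
[0.01  0.    0.009] w [0.467 0.355 0.045] lin [0.0008, -0.0286, 0.2466]
roll [-0.008 -3.138  0.004]
roll [-0.003  0.003 -0.005]
t 4.3667 pos [0.5067 0.1122 0.0159] F [-0.77  0.03 -0.  ] gap 0.005
R [[0.986, -0.005, -0.167], [0.167, 0.002, 0.986], [-0.005, -1.0, 0.003]]
```

View pics/s4.png

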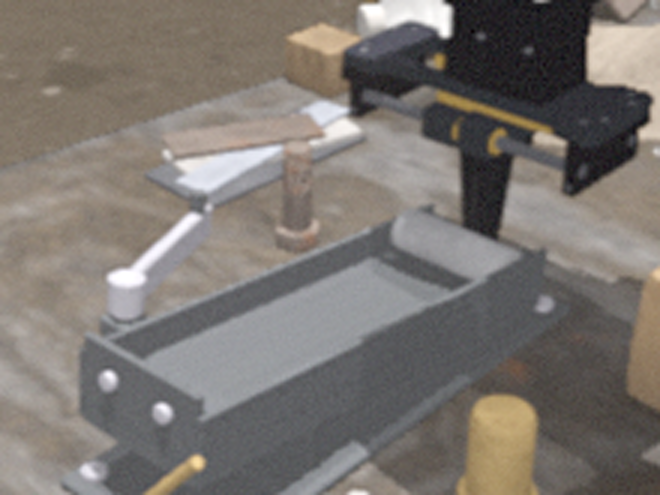

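>>> jog_arm([
  [0, 0, 0.008],
  [0, -0.001, 0.016],
  [0, -0.002, 0.024],
  [0, -0.003, 0.032],
  [0, -0.004, 0.04],
  [0, -0.005, 0.048],
  [0, -0.006, 0.056],
  [0, -0.007, 0.064],
  [0, -0.008, 0.072],
  [0, -0.009, 0.08],
  [0, -0.01, 0.088],
  [0, -0.011, 0.096],
], hand=[0, 0, 0, 0, 0, 0, 0, 0, 0, 0, 0, 0], roll=[0, 0, 0, 0, 0, 0, 0, 0, 0, 0, 0, 0])

```text
time_s: 5.37
position: [0.4905, 0.2076, 0.0272]
eef_rot: [0.705, -0.704, -0.057, 0.061]
wrist_force: [0.4, -2.1, 2.1]
finger_gap: 0.006
```

```bash
python3 look.py s5 scene; python3 - <<'E'
from h import *
plan([(-.12,0,.009),(-.05,0,.009),(0,0,.009),(.01,0,.009)])
E
```

```text
[-0.12   0.     0.009] w [0.488 0.228 0.029] lin [0.0005, -0.0019, 0.0197]
[-0.05   0.     0.009] w [0.476 0.297 0.038] lin [0.0007, -0.0102, 0.0892]
[0.    0.    0.009] w [0.468 0.346 0.044] lin [0.0009, -0.0161, 0.1388]
[0.01  0.    0.009] w [0.467 0.355 0.045] lin [0.0009, -0.0173, 0.1488]
roll [-0.008 -3.138  0.005]
roll [-0.003  0.004 -0.005]
t 5.4167 pos [0.4904 0.2087 0.0274] F [-1.64  0.27  0.59] gap 0.008
R [[0.986, -0.005, -0.167], [0.167, 0.002, 0.986], [-0.005, -1.0, 0.003]]
```

View pics/s5.png

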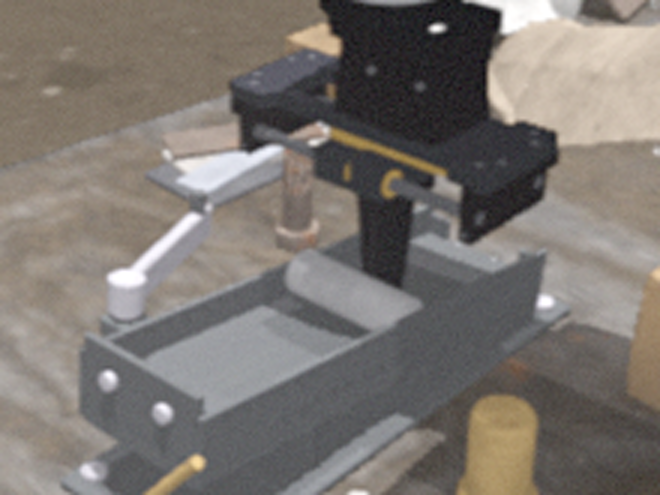

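>>> jog_arm([
  [0, -0.001, 0.008],
  [0, -0.002, 0.017],
  [0, -0.003, 0.026],
  [0, -0.004, 0.035],
  [0, -0.005, 0.044],
  [0, -0.006, 0.053],
  [0, -0.0075, 0.062],
  [0, -0.0085, 0.071],
  [0, -0.0095, 0.08],
  [0, -0.0105, 0.088],
  [0, -0.0115, 0.095],
  [0, -0.0125, 0.1],
], hand=[0, 0, 0, 0, 0, 0, 0, 0, 0, 0, 0, 0], roll=[0, 0, 0, 0, 0, 0, 0, 0, 0, 0, 0, 0])

```text
time_s: 6.42
position: [0.4735, 0.3082, 0.0401]
eef_rot: [0.706, -0.704, -0.058, 0.061]
wrist_force: [0.0, -2.5, 1.3]
finger_gap: 0.001
```

```bash
python3 look.py s6 scene; python3 - <<'E'
from h import *
plan([(-.03,0,.009),(0,0,.009),(.01,0,.009)])
E
```

```text
[-0.03   0.     0.009] w [0.473 0.316 0.04 ] lin [0.0008, 0.0001, 0.0076]
[0.    0.    0.009] w [0.468 0.346 0.044] lin [0.0009, -0.0035, 0.0374]
[0.01  0.    0.009] w [0.467 0.355 0.045] lin [0.001, -0.0047, 0.0473]
roll [-0.007 -3.137  0.005]
roll [-0.003  0.005 -0.005]
t 6.4667 pos [0.4735 0.3087 0.0403] F [-1.45  0.94  0.8 ] gap 0.006
R [[0.986, -0.005, -0.168], [0.168, 0.002, 0.986], [-0.005, -1.0, 0.003]]
```

View pics/s6.png

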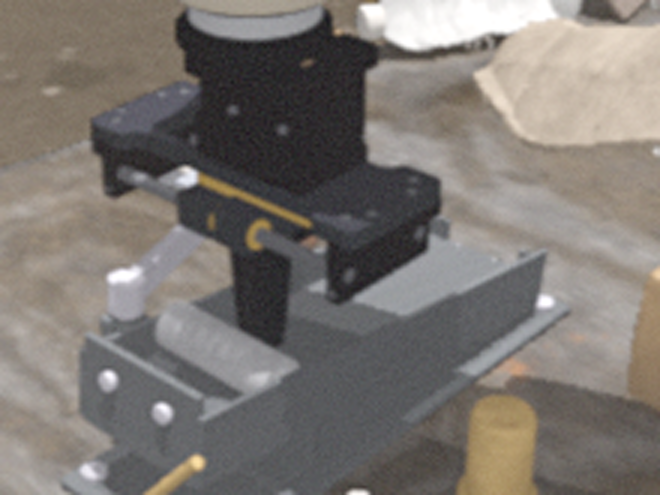

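>>> jog_arm([
  [0, 0, 0.004],
  [0, -0.0005, 0.008],
  [0, -0.001, 0.012],
  [0, -0.0015, 0.016],
  [0, -0.002, 0.02],
  [0, -0.0025, 0.024],
  [0, -0.003, 0.028],
  [0, -0.0035, 0.032],
  [0, -0.0035, 0.034],
  [0, -0.0035, 0.034],
  [0, -0.0035, 0.034],
  [0, -0.0035, 0.034],
], hand=[0, 0, 0, 0, 0, 0, 0, 0, 0, 0, 0, 0], roll=[0, 0, 0, 0, 0, 0, 0, 0, 0, 0, 0, 0])

```text
time_s: 7.47
position: [0.4678, 0.3421, 0.0439]
eef_rot: [0.706, -0.704, -0.058, 0.061]
wrist_force: [0.1, 0.1, 0.7]
finger_gap: 0.005
```

```bash
python3 look.py s7 scene; python3 - <<'E'
from h import *
f=dict(np.load('s7.npz'))
im=f['img'].copy()
print((proj(f,g2w(p0,[(.029,-.04,.005),(.029,.04,.005),(.029,0,.0185)]))-[190,130])*3)
plan([(0,0,.009),(.01,0,.009)])
E
```

```text
[[115.1866611  362.97734438]
 [223.26689552 426.60129645]
 [168.47649444 370.73288348]]
[0.    0.    0.009] w [0.468 0.346 0.044] lin [0.0009, -0.0, 0.0035]
[0.01  0.    0.009] w [0.467 0.355 0.045] lin [0.001, -0.0012, 0.0134]
roll [-0.007 -3.137  0.005]
roll [-0.003  0.004 -0.005]
t 7.5167 pos [0.4678 0.342  0.0439] F [-0.35 -0.39  0.4 ] gap 0.004
R [[0.986, -0.005, -0.168], [0.168, 0.002, 0.986], [-0.005, -1.0, 0.003]]
```

View pics/s7.png

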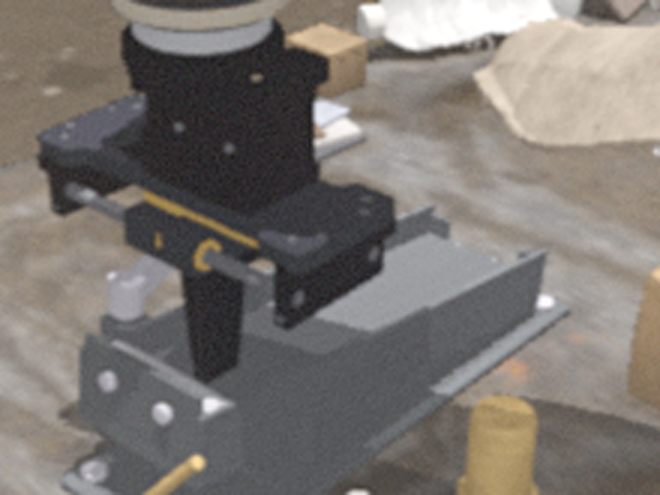

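```bash
cat > arc.py <<'E'
from h import *
def C(th,r=.075,gap=0.,z=.027):
    n=np.array([np.sin(th),np.cos(th)]);h=.010*abs(n[0])+.012*abs(n[1])
    c=np.array([.004,-.058])+r*np.array([-np.cos(th),np.sin(th)])-n*(.004+h+gap)
    return (*c,z)
E
python3 - <<'E'
from arc import *
plan([(-.02,0,.1),C(-.39,gap=.02,z=.1),C(-.39,gap=.02)])
E
```

```text
[-0.02  0.    0.1 ] w [0.473 0.315 0.132] lin [0.0004, -0.088, -0.0272]
[-0.051 -0.122  0.1  ] w [0.599 0.305 0.128] lin [0.1228, -0.085, -0.058]
[-0.051 -0.122  0.027] w [0.598 0.314 0.056] lin [0.1232, -0.0125, -0.0494]
roll [-0.007 -3.137  0.005]
roll [-0.003  0.004 -0.005]
t 7.5167 pos [0.4678 0.342  0.0439] F [-0.35 -0.39  0.4 ] gap 0.004
R [[0.986, -0.005, -0.168], [0.168, 0.002, 0.986], [-0.005, -1.0, 0.003]]
```

>>> jog_arm([
  [0, 0, -0.006],
  [0, -0.03, -0.01],
  [0, -0.06, -0.02],
  [0, -0.088, -0.027],
  [0.02, -0.09, -0.035],
  [0.05, -0.09, -0.04],
  [0.08, -0.09, -0.045],
  [0.11, -0.09, -0.05],
  [0.129, -0.085, -0.056],
  [0.129, -0.085, -0.056],
  [0.129, -0.07, -0.054],
  [0.129, -0.06, -0.053],
], hand=[0, 0, 0, 0, 0, 0, 0, 0, 0, 0, 0, 0], roll=[0, 0, 0, 0, 0, 0, 0, 0, 0, 0, 0, 0])

```text
time_s: 8.52
position: [0.6036, 0.3107, 0.1022]
eef_rot: [0.706, -0.704, -0.057, 0.061]
wrist_force: [0.3, -0.2, 0.6]
finger_gap: 0.002
```

```bash
python3 look.py s8 scene; python3 look.py t8 top; python3 - <<'E'
from arc import *
plan([C(-.39,gap=.025)])
o,R,pos=state();print(w2g(p0,pos+[0,0,.028]))
E
```

```text
[-0.049 -0.127  0.027] w [0.602 0.317 0.056] lin [0.0005, 0.0454, 0.0058]
roll [-0.013 -3.137  0.004]
roll [-0.002  0.004 -0.008]
t 8.6167 pos [0.6027 0.3108 0.1013] F [-0.31 -0.86 -0.15] gap 0.004
R [[0.986, -0.009, -0.168], [0.168, 0.001, 0.986], [-0.008, -1.0, 0.002]]
[[-0.04897745 -0.12703117  0.07279056]]
```

View pics/s8.png

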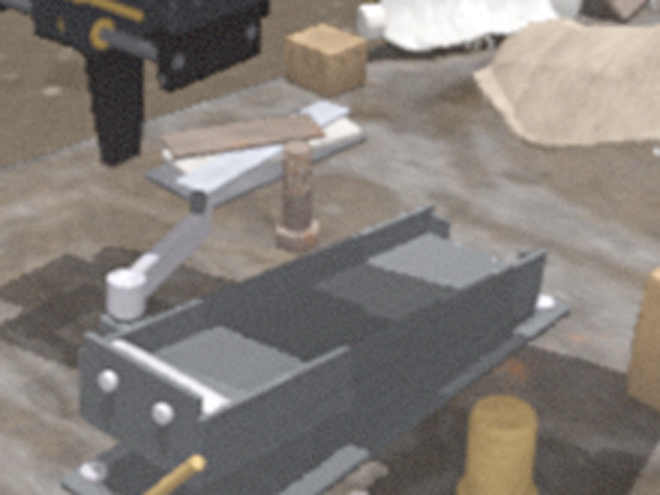

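View pics/t8.png

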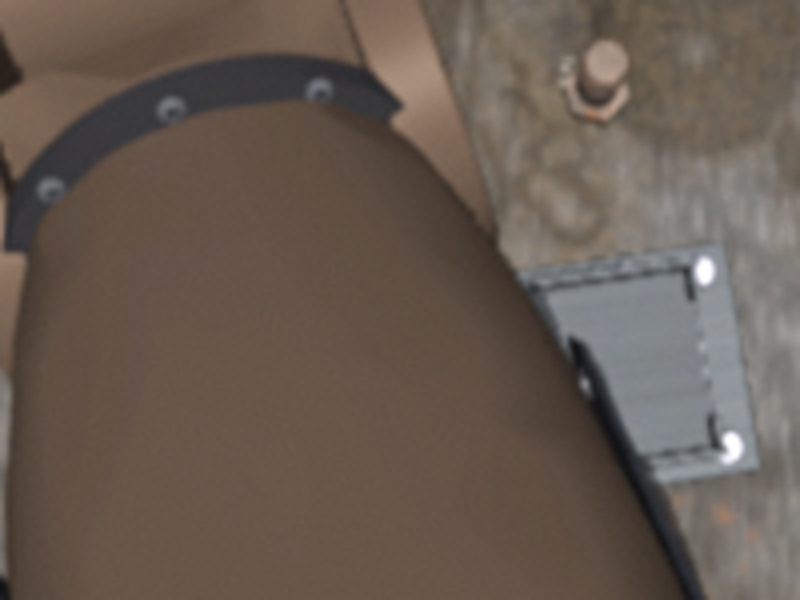

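>>> jog_arm([
  [0, 0.016, 0.002],
  [0, 0.032, 0.004],
  [0, 0.045, 0.006],
  [0, 0.045, 0.006],
], hand=[0, 0, 0, 0], roll=[0, 0, 0, 0])

```text
time_s: 8.95
position: [0.5998, 0.3166, 0.0541]
eef_rot: [0.705, -0.704, -0.055, 0.064]
wrist_force: [-0.4, -0.2, -0.5]
finger_gap: 0.005
```

```bash
python3 look.py s9 scene; python3 - <<'E'
from arc import *
plan([C(-.39,gap=.01)]+[C(t) for t in np.linspace(-.39,1.57,15)])
E
```

```text
[-0.054 -0.113  0.027] w [0.589 0.309 0.055] lin [-0.0126, 0.0005, -0.0059]
[-0.058 -0.104  0.027] w [0.581 0.304 0.055] lin [-0.0219, 0.001, -0.0097]
[-0.064 -0.094  0.027] w [0.572 0.296 0.054] lin [-0.0318, 0.0018, -0.0156]
[-0.069 -0.083  0.027] w [0.562 0.29  0.053] lin [-0.0428, 0.0025, -0.02]
[-0.071 -0.072  0.027] w [0.551 0.285 0.053] lin [-0.0539, 0.0029, -0.0227]
[-0.073 -0.063  0.027] w [0.542 0.282 0.053] lin [-0.0634, 0.0032, -0.0241]
[-0.073 -0.053  0.027] w [0.532 0.281 0.053] lin [-0.0732, 0.0033, -0.0242]
[-0.072 -0.043  0.027] w [0.522 0.28  0.053] lin [-0.0833, 0.0033, -0.0229]
[-0.069 -0.033  0.027] w [0.512 0.281 0.053] lin [-0.0934, 0.0031, -0.0202]
[-0.065 -0.023  0.027] w [0.501 0.284 0.054] lin [-0.1033, 0.0027, -0.016]
[-0.059 -0.013  0.027] w [0.491 0.288 0.055] lin [-0.1127, 0.0021, -0.0102]
[-0.052 -0.005  0.027] w [0.481 0.293 0.055] lin [-0.1214, 0.0013, -0.0029]
[-0.043  0.003  0.027] w [0.472 0.301 0.057] lin [-0.1289, 0.0003, 0.0059]
[-0.033  0.009  0.027] w [0.465 0.31  0.058] lin [-0.1352, -0.0008, 0.0158]
[-0.022  0.014  0.027] w [0.458 0.32  0.059] lin [-0.1398, -0.0021, 0.0269]
[-0.01   0.017  0.027] w [0.453 0.331 0.061] lin [-0.1427, -0.0035, 0.0387]
roll [-1.600e-02 -3.137e+00  3.000e-03]
roll [-0.002  0.005 -0.01 ]
t 9.0 pos [0.6005 0.3167 0.0555] F [ 0.29 -0.08 -0.14] gap 0.004
R [[0.986, -0.011, -0.168], [0.168, 0.0, 0.986], [-0.01, -1.0, 0.002]]
```

View pics/s9.png

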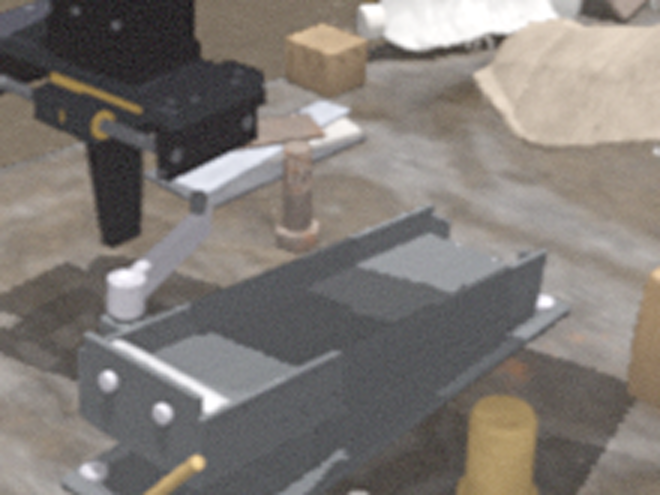

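```bash
python3 - <<'E'
from h import *
f=dict(np.load('s9.npz'));o,R,pos=state()
for u,v in [(165,178),(180,172),(200,160),(240,140),(100,135),(120,238),(70,130),(200,195),(200,205)]:
    w=world(f,190+u/3,130+v/3);print((u,v),w.round(3),w2g(p0,w).round(3),'tool',(R.T@(w-pos)).round(3))
E
```

```text
(165, 178) [0.512 0.338 0.163] [[-0.004 -0.042  0.101]] tool [-0.084 -0.106  0.036]
(180, 172) [0.516 0.326 0.161] [[-0.016 -0.044  0.1  ]] tool [-0.083 -0.104  0.024]
(200, 160) [0.519 0.312 0.162] [[-0.031 -0.045  0.103]] tool [-0.082 -0.105  0.009]
(240, 140) [0.522 0.284 0.164] [[-0.058 -0.043  0.109]] tool [-0.084 -0.107 -0.019]
(100, 135) [0.571 0.341 0.166] [[-0.01  -0.1    0.105]] tool [-0.026 -0.11   0.029]
(120, 238) [0.595 0.32  0.083] [[-0.045 -0.121  0.026]] tool [-0.005 -0.027  0.004]
(70, 130) [0.588 0.349 0.164] [[-0.005 -0.119  0.103]] tool [-0.008 -0.109  0.034]
(200, 195) [0.574 0.276 0.105] [[-0.082 -0.093  0.053]] tool [-0.033 -0.049 -0.036]
(200, 205) [0.575 0.276 0.098] [[-0.083 -0.094  0.046]] tool [-0.033 -0.043 -0.036]
```

>>> jog_arm([
  [-0.012, 0, -0.006],
  [-0.022, 0, -0.01],
  [-0.032, 0.001, -0.0155],
  [-0.043, 0.001, -0.02],
  [-0.054, 0.002, -0.0225],
  [-0.0635, 0.002, -0.024],
  [-0.073, 0.002, -0.024],
  [-0.083, 0.002, -0.023],
  [-0.093, 0.002, -0.02],
  [-0.103, 0.002, -0.016],
  [-0.1125, 0.001, -0.01],
  [-0.1125, 0.001, -0.01],
], hand=[0, 0, 0, 0, 0, 0, 0, 0, 0, 0, 0, 0], roll=[0, 0, 0, 0, 0, 0, 0, 0, 0, 0, 0, 0])

```text
time_s: 10.0
position: [0.4891, 0.2887, 0.0558]
eef_rot: [0.705, -0.704, -0.056, 0.064]
wrist_force: [0.3, 0.4, 0.3]
finger_gap: 0.007
```

```bash
python3 look.py s10 scene; python3 - <<'E'
from arc import *
plan([C(t) for t in np.linspace(-.39,1.57,15)[9:]])
E
```

```text
[-0.059 -0.013  0.027] w [0.491 0.288 0.055] lin [0.0007, 0.0012, -0.001]
[-0.052 -0.005  0.027] w [0.481 0.293 0.055] lin [-0.0079, 0.0004, 0.0063]
[-0.043  0.003  0.027] w [0.472 0.301 0.057] lin [-0.0155, -0.0005, 0.0151]
[-0.033  0.009  0.027] w [0.465 0.31  0.058] lin [-0.0217, -0.0017, 0.0251]
[-0.022  0.014  0.027] w [0.458 0.32  0.059] lin [-0.0264, -0.0029, 0.0361]
[-0.01   0.017  0.027] w [0.453 0.331 0.061] lin [-0.0292, -0.0043, 0.0479]
roll [-1.700e-02 -3.135e+00  3.000e-03]
roll [-0.002  0.006 -0.011]
t 10.05 pos [0.4902 0.2886 0.0558] F [ 0.41 -0.08 -0.22] gap 0.004
R [[0.985, -0.011, -0.17], [0.17, 0.0, 0.986], [-0.011, -1.0, 0.002]]
```

View pics/s10.png

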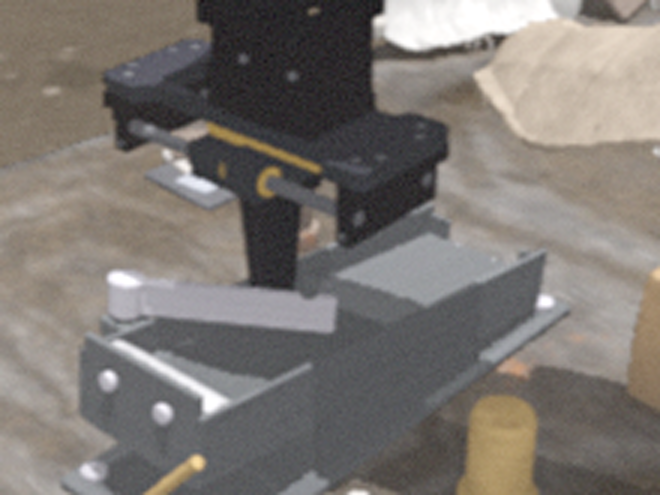

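>>> jog_arm([
  [-0.008, 0, 0.006],
  [-0.0155, -0.001, 0.015],
  [-0.0215, -0.002, 0.025],
  [-0.026, -0.003, 0.034],
  [-0.028, -0.004, 0.04],
  [-0.029, -0.004, 0.045],
  [-0.029, -0.004, 0.048],
  [-0.029, -0.004, 0.048],
], hand=[0, 0, 0, 0, 0, 0, 0, 0], roll=[0, 0, 0, 0, 0, 0, 0, 0])

```text
time_s: 10.72
position: [0.4532, 0.3299, 0.0603]
eef_rot: [-0.704, 0.705, 0.056, -0.065]
wrist_force: [0.6, -11.2, 6.8]
finger_gap: 0.004
```

```bash
python3 look.py s11 scene; python3 - <<'E'
from arc import *
f=dict(np.load('s11.npz'))
for t in (1.4,1.5,1.57): print(t,((proj(f,g2w(p0,[(.004-r*np.cos(t),-.058+r*np.sin(t),.031) for r in (0,.112)]))-[190,130])*3).round(0).tolist())
plan([C(1.57)])
E
```

```text
1.4 [[129.0, 293.0], [306.0, 361.0]]
1.5 [[129.0, 293.0], [293.0, 370.0]]
1.57 [[129.0, 293.0], [283.0, 375.0]]
[-0.01   0.017  0.027] w [0.453 0.331 0.061] lin [0.0003, -0.0002, 0.0009]
roll [-0.019 -3.134 -0.   ]
roll [ 0.     0.007 -0.012]
t 10.7667 pos [0.4532 0.3299 0.0603] F [-0.63 -9.99  5.81] gap 0.006
R [[0.985, -0.012, -0.17], [0.17, -0.002, 0.985], [-0.012, -1.0, -0.0]]
```

View pics/s11.png

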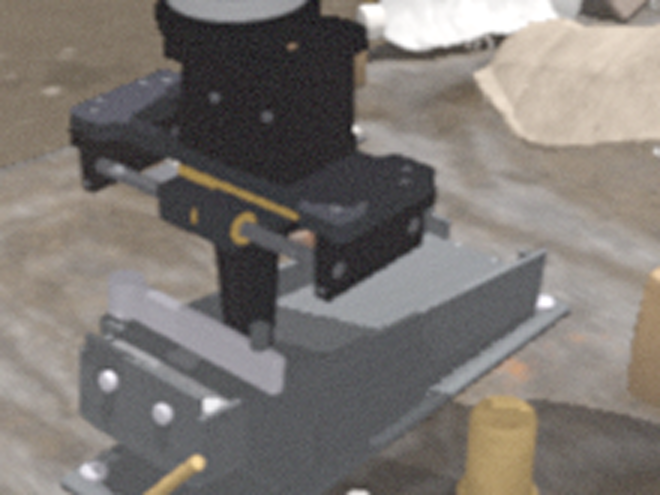

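>>> jog_arm([
  [0, 0, -0.008],
  [0, 0, -0.02],
  [0, 0, -0.03],
  [0, -0.03, -0.04],
  [0, -0.07, -0.05],
  [0, -0.11, -0.08],
  [0, -0.15, -0.12],
  [0, -0.15, -0.16],
  [0, -0.15, -0.2],
  [0, -0.15, -0.24],
  [0, -0.15, -0.24],
], hand=[0, 0, 0, 0, 0, 0, 0, 0, 0, 0, 0], roll=[0, 0, 0, 0, 0, 0, 0, 0, 0, 0, 0])

```text
time_s: 11.68
position: [0.4965, 0.089, 0.2109]
eef_rot: [-0.704, 0.705, 0.056, -0.063]
wrist_force: [-0.2, 0.1, 0.4]
finger_gap: 0.007
```

```bash
python3 look.py t12 top; python3 look.py s12 scene;python3 - <<'E'
from h import *
o,R,pos=state();print(pos,o['time_s'],o['wrist_force'],abs(np.array(o['dq'])).max())
f=dict(np.load('t12.npz'))
P=cloud(f);u,v=map(int,proj(f,g2w(p0,[(.029,0,.018)]))[0].round());print(u,v)
for vv in range(v-8,v+9,4): print([w2g(p0,P[vv,uu]).round(3)[0].tolist() for uu in range(u-6,u+10,3)])
E
```

```text
[0.49625428 0.09088964 0.21045302] 11.7833 [ 0.83291358 -0.66951462  0.29257777] 0.0665601317719811
189 251
[[-0.017, 0.033, 0.885], [0.032, -0.015, 0.018], [0.026, -0.014, 0.02], [0.021, -0.013, 0.017], [0.016, -0.013, 0.011], [0.012, -0.013, -0.005]]
[[0.038, -0.009, 0.016], [0.032, -0.008, 0.02], [0.027, -0.007, 0.018], [0.022, -0.006, 0.019], [0.017, -0.006, 0.012], [0.013, -0.006, -0.005]]
[[0.038, -0.002, 0.016], [0.033, -0.001, 0.019], [0.028, -0.0, 0.017], [0.023, 0.001, 0.021], [0.018, 0.001, 0.014], [0.014, 0.001, -0.003]]
[[0.039, 0.005, 0.015], [0.034, 0.006, 0.019], [0.029, 0.007, 0.017], [0.024, 0.007, 0.021], [0.019, 0.008, 0.016], [0.014, 0.008, -0.004]]
[[0.04, 0.012, 0.013], [0.035, 0.013, 0.019], [0.03, 0.014, 0.019], [0.025, 0.014, 0.018], [0.02, 0.015, 0.014], [0.015, 0.015, -0.004]]
```

View pics/t12.png

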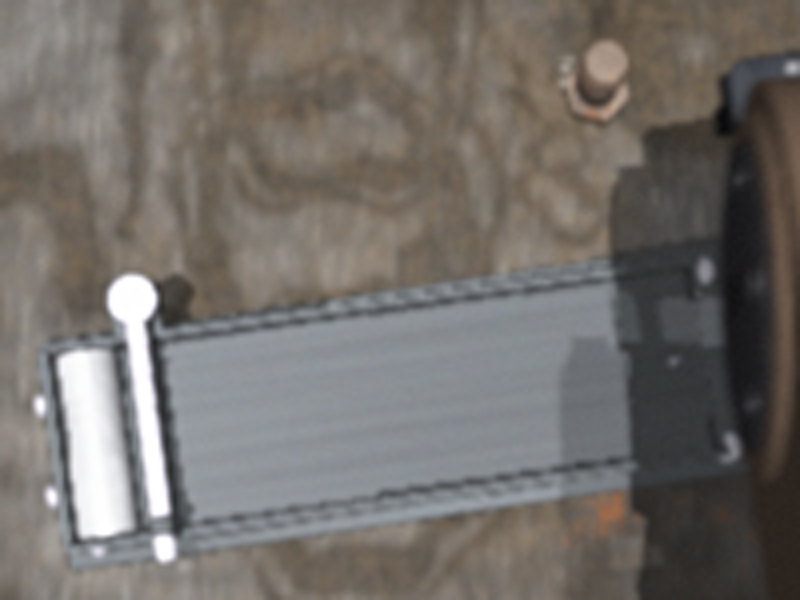

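View pics/s12.png

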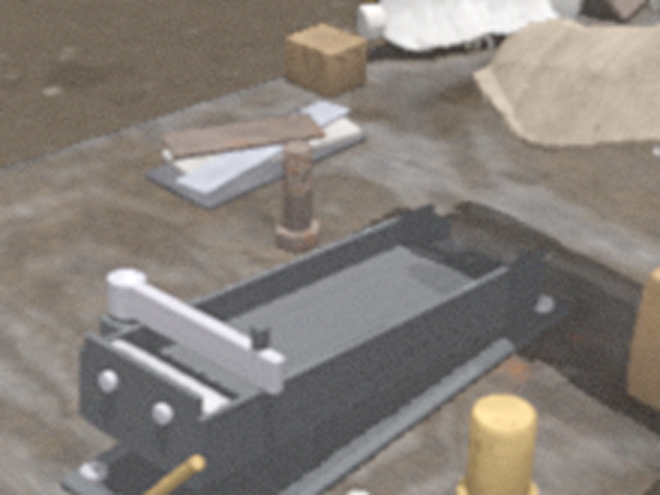

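```bash
python3 -c "
from station import bot
print(bot.close_job())"
```

```text
the job is handed in; nothing more can be done
None
```

I pushed the pipe up the gutter with shut fingertips, over the crest and into the dip. I then swung the keeper round to the end of its travel, backed the hand off and handed the job in at about 12 s of the 59 s.

- **Pipe:** in the last images it lies against the end stop. Depth readings put the top of the pipe at gutter z of about 19 mm and its centre at about x = 29 mm and z = 5 mm.
- **Keeper:** it is parallel to the end stop, at about 1.57 rad. It pressed back with about 11 N when it reached the end of its travel.
- **Loose parts:** the bolt stands where it did in the top view. The brass fitting looks untouched in the scene view. I did not measure the hole saw at the end; it lay outside the last crops, and the hand stayed well above it.
- **Hand:** clear of everything, with the wrist force close to zero.

One check disagreed with the data given. Both the scene and wrist cameras showed the shut fingertips about 28 mm behind the reported TCP, not 8 mm ahead of it. I used the measured value, and the contacts matched it.

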